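# Turn a plaster rosette once round under the lamp and pass it to the next station

## Robot

A 7-joint arm with a two-finger parallel gripper is mounted at the origin on the work surface. World frame = base frame: x ahead of the robot, y to its left, z up, the work surface at z = 0. Lengths are in m, angles in rad, forces in N, time in s.
With the tool pointing down it reaches from about 0.425 to 0.925 m from the base axis. Payload 6.8 kg.
Tool frame: the origin (TCP) lies between the finger pads; the fingertips stand r.tcp_to_tips ahead of it and the grasp point (between the pads) is the TCP (r.tcp_to_tips is the distance from the TCP to the fingertips, in m); z points along the fingers, y is the line along which they close (so a half turn about z gives the same grasp; the last joint's range is limited). The gripper opens to 85 mm and grips with 20 to 120 N. Pads are 22 mm wide; open, the fingers measure 114 mm over their backs; the gripper's body (76 mm by 85 mm) begins 54 mm behind the grasp point. The pads swing forward as they close: fully open they stand 13 mm farther back than shut.
Start: joints at [-1.309, 0.477, 0.022, 1.555, -0.011, 1.109, -0.083], TCP at [0.244, 0.629, 0.25] pointing down, gripper open.
Joint ranges: [-2.96, 2.96], [-0.34, 2.1], [-1.41, 1.46], [0.24, 2.44], [-1.37, 4.51], [0.17, 1.92], [-2.96, 2.96]. Speed limits (rad/s): [2.39, 2.39, 3.14, 3.14, 3.14, 3.14, 3.14].

## Interface

Orientations are given as a rotation vector (axis times angle).
In Python, from bench import r gives the robot as it stands.
- The arm moves only by the tool servo_tool, never from a script. Its argument "commands" is a list of rows, each a list of 2 entries, a list of its own where there are three numbers: the shift along the tool's x, y, z normalised to -1 to 1, where 1 is 250 mm, then the turn, a rotation vector about the tool's x, y, z normalised to -1 to 1, where 1 is 90 degrees. In form: [[[dx, dy, dz], [ax, ay, az]], ...]. A call has 1 to 20 rows; each row is the pose to reach, as a shift and turn from the pose commanded when the call began, along the tool's axes at that moment; what a row does not reach only later rows make up. A row lasts 1/10 s, in which the tool goes at most 50 mm and 8.59 degrees, less where a joint would pass 70% of its speed; a pose out of reach is approached as far as the arm can. A call with a number of a shift or a turn outside -1 to 1 is refused whole. A call with a gripper value outside its range is refused whole. "claw" is the closure, from 0 (fully open) to 1 (shut), set as the call begins (left out, the last holds). The fingers move at their own pace and stop on an object; "squeeze" is the grip in N (left out, the last holds). Time passes only in rows, so rows that repeat a pose let the fingers close. It gives the time, the measured TCP pose, the force, the opening and the grip force at its end, in the units of the state.
- r.get_obs(): the state, without advancing time (a new reading comes with each control period).
- r.grab_frame(name): name is "side" or "top" or "wrist"; returns (picture, depth): 480x640x3 uint8, red, green, blue; 480x640 float32, m along the optical axis (not along the pixel's ray), 0 where there is no reading.
- r.camera_model(name): a dict with "fx", "fy", "cx", "cy" (pixels), "extrinsics" (4x4, takes a point from camera to world coordinates); the wrist camera has in their place "hand_eye" (4x4, takes a point from camera to tool coordinates, whose origin is the TCP and whose axes are the flange's). Camera axes: x right, y down, z forward; pixel columns grow to the right and rows downward; lengths in m; the calibration is good to about 2 mm. A picture is of the moment at which its call begins: read the wrist's pose just before it. camera_model takes no time and is no camera call.
- r.hand_in(): hands the job in; it is judged then, once.
Trained networks look in the newest picture that a camera, given by its name, has taken for a name from the list of things; names that differ only in an ending like _2 or _b are one class to them, and where a whole thing is asked for, a point or a joint stands for the part that bears it (a point fixed in the world has none). Each returns a list of dicts, best first, with "confidence" (0 to 1); they miss things now and then, are a little off and sometimes report something else, mostly with a low value. They report only what shows in the picture. A call takes as long as a camera call.
- r.boxes_of(camera, target): "uv" ([column, row] in pixels, amid what is visible of it).
- r.mark_of(camera, target): "uv" ([column, row] in pixels: a listed point, or the origin of a listed thing).
The state is a dict: "clock": time; "joints": joint angles; "qvel": joint speeds; "tau": joint torques, N m; "tcp_pos": TCP position; "orientation": TCP orientation; "contact_force": force on the tool from outside, world axes, zero at the start; "moment": the same for the moment, N m; "grip_width": finger opening in m; "gripper_force": force on a finger pad.
Only numpy, scipy, OpenCV 4.12 (cv2) and the standard library are available. Lean on these libraries where they do the work, as an engineer would, in place of code of your own. Each camera call takes 0.05 s, during which the arm holds its last target. There are 200 camera calls.

## Task

Check the plaster rosette under the lamp: turn the tilted wheel anticlockwise (seen from the robot, facing the wheel), past the pointer and on through one full turn, until its crank grip stands at the pointer for the second time. Only then slide the carriage along the rail to the robot's left, into the detent of the other station. Turn gently, do not press on the plaster or the lamp, leave the things around alone, and let go of everything.

Things in the scene. Friction and masses are not known exactly. Their poses are not given: they have to be found in the camera images.
- stand: Fixed grey base plate, 190 (x) by 460 (y) by 12 mm, with two rails along y and dark end blocks. Origin: middle of its underside, on the table. x points away from the robot, y (to the robot's left) is the way the carriage travels; yaw up to 0.15 rad either way. Small steel fins on its front edge at y = -80 and +80 mm mark the two stations.
- lamp: Lamp bar fixed to the stand: aluminium tube, 30 mm thick, 450 mm long along the stand's y, at x = 76, z = 385 mm of the stand's frame, on two dark posts at x = 150, y = +-215 mm. It hangs over the upper part of the wheel: a vertical gripper hits it there, one tilted along the wheel's axis passes. Origin: that of the stand.
- carriage (a joint): Slide of the aluminium carriage along the stand's y, in m: 0 = first station (start; wheel axis at stand y = -80 mm), 0.160 = other station (y = +80 mm). Stops at -0.012 and 0.185. At both stations a spring ball detent holds it: 5 to 10 N takes it out, and it snaps in when within some 4 mm.
- post_top (a point): Centre of the top of the carriage's square steel post, 20 by 20 mm, sides along the stand's x and y, at stand x = -150 mm (on the robot's side of the wheel), free from 44 to 97 mm above the table.
- wheel (a joint): Wheel angle in rad, growing anticlockwise as seen from the robot: 0 = crank grip at the pointer (uppermost), 6.283 = there again after a full turn. Starts between -1.5 and -0.3 (grip up to a quarter turn right of the pointer). Stops at -1.75 and 6.9. Light friction, about 1.5 N at the grip; it stays where it is left.
- wheel_hub (a point): Centre of the upper face of the wheel, a steel disc of 230 mm diameter, 14 mm thick; at stand x = -7, z = 142 mm, y as the carriage. Its z is the wheel's axis, leaning 30 degrees from vertical towards the robot (stand's -x); its x points from the centre to the crank grip and turns along. The pointer is a dark bent rod on the carriage just outside the rim's uppermost point.
- crank_grip (a point): Point to hold on the axis of the crank grip: a black cylinder, 18 mm diameter, 80 mm long, spinning freely on its own axis, square on the wheel's face (so it leans 30 degrees too), 95 mm from the wheel's axis. The point lies 58 mm above the wheel's face, 22 mm below the grip's top. Axes as wheel_hub.
- rosette: White plaster rosette, 144 mm diameter, 22 mm high, clipped to the wheel's face; carved, must not be pressed. Origin: centre of its underside = wheel_hub.
- tin: Bystander: round steel tin, 100 mm diameter, 120 mm high. Origin: centre of its underside.
- flask: Bystander: upright brass-coloured drinking flask, 64 mm diameter, 190 mm high. Origin: centre of its underside.
- scraper: Bystander: wood-handled scraper, 200 mm long, lying on the table. Origin: its middle, underside.

How it is judged:
By the outcome, as a careful person would: the job done as asked, in the order asked, and still so for the second after the job is handed in, with the robot touching nothing.
It also fails if it takes over 72 s, if anything falls off the work surface, if the arm or the gripper's body presses on something with over 40 N, if the wrist force passes 120 N, or if a joint passes its speed limit or range.

## Working session

There is one attempt and no reset: what is moved stays moved. The work goes in short steps, Python scripts to look and compute and a tool call to move; the robot and the scene stay as the last step left them, time stands still between calls to the robot, and variables do not carry over. Pictures are saved under pics/ and viewed, at most 10 in all, crops included, and the job is handed in when it is done.

Besides the shell and the picture viewer there is one more tool, called after "Call:" by a JSON object that holds its "api" and its "payload". servo_tool: Moves the arm, as the interface text tells. Scaled input: -1 to 1 covers 250 mm each way for a shift and 90 degrees each way for a turn. Its arguments: {"type":"object","properties":{"commands":{"type":"array"},"claw":{"type":"number"},"squeeze":{"type":"number"}},"required":["commands"]}

```bash
ls; mkdir -p pics; python3 - <<'E'
from bench import r
import cv2,numpy as np
o=r.get_obs();print(o, r.tcp_to_tips)
for n in ["side","top"]:
    im,d=r.grab_frame(n); cv2.imwrite(f"pics/{n}0.png",im[:,:,::-1])
    m=r.camera_model(n);print(n,m['fx'],m['cx'],m['cy'],np.round(m['extrinsics'],3).tolist())
    for t in ["stand","post_top","wheel_hub","crank_grip","lamp","tin","flask","scraper"]:
        for x in r.mark_of(n,t)[:2]:
            u,v=x['uv']; z=d[int(np.clip(round(v),0,479)),int(np.clip(round(u),0,639))]
            p=m['extrinsics']@np.array([(u-m['cx'])/m['fx']*z,(v-m['cy'])/m['fy']*z,z,1])
            print(t,np.round(x['uv']),round(x['confidence'],2),np.round(p[:3],3))
E
```

```text
pics
{'clock': 0.0, 'joints': array([-1.30909047,  0.4778263 ,  0.02235659,  1.55645047, -0.01147754,
        1.10927939, -0.08308567]), 'qvel': array([-7.89766118e-04,  8.93432616e-04,  6.12038111e-04,  1.76720164e-03,
        5.85665692e-05, -1.14364037e-03,  4.50578634e-04]), 'tau': array([ 6.30623617e-05, -5.96450043e+01,  1.60799470e+00, -2.81205654e+01,
        1.23850303e-02,  9.54504241e-03,  9.36884021e-06]), 'tcp_pos': array([0.24379548, 0.62884392, 0.24930886]), 'orientation': array([-5.77505279e-01, -3.08787816e+00,  2.86943486e-03]), 'contact_force': array([-0.48069318,  0.62244763, -1.00784364]), 'moment': array([-0.05156406, -0.00667883, -0.05013763]), 'gripper_force': 0.0, 'grip_width': 0.08526547213255065} 0.019
side 473.9017770713932 318.6469330841747 235.97971402329046 [[-0.129, 0.72, -0.682, 1.273], [0.992, 0.09, -0.092, 0.087], [-0.005, -0.688, -0.726, 0.964], [0.0, 0.0, 0.0, 1.0]]
stand [298. 310.] 0.81 [ 0.63  -0.051  0.014]
post_top [269. 235.] 0.91 [ 0.475 -0.147  0.1  ]
wheel_hub [260. 271.] 0.84 [ 0.656 -0.122  0.182]
crank_grip [221. 254.] 0.63 [ 0.652 -0.203  0.221]
tin [512. 332.] 0.9 [0.666 0.429 0.069]
flask [152. 250.] 0.77 [ 0.494 -0.467  0.023]
scraper [471. 249.] 0.87 [0.369 0.381 0.006]
top 575.9831359046223 321.9665715855976 242.67343523969035 [[0.018, -0.995, 0.098, 0.365], [-1.0, -0.019, -0.013, -0.007], [0.015, -0.098, -0.995, 1.871], [0.0, 0.0, 0.0, 1.0]]
stand [333. 219.] 0.97 [ 0.605 -0.062  0.153]
stand [356. 214.] 0.16 [ 0.622 -0.13   0.161]
post_top [357. 263.] 0.64 [ 0.478 -0.141  0.099]
wheel_hub [353. 214.] 0.81 [ 0.622 -0.122  0.162]
crank_grip [385. 204.] 0.83 [ 0.642 -0.208  0.238]
tin [174. 217.] 0.98 [0.606 0.424 0.121]
flask [462. 270.] 0.75 [ 0.46  -0.459  0.124]
scraper [195. 296.] 0.87 [ 0.369  0.374 -0.002]
```

View pics/side0.png

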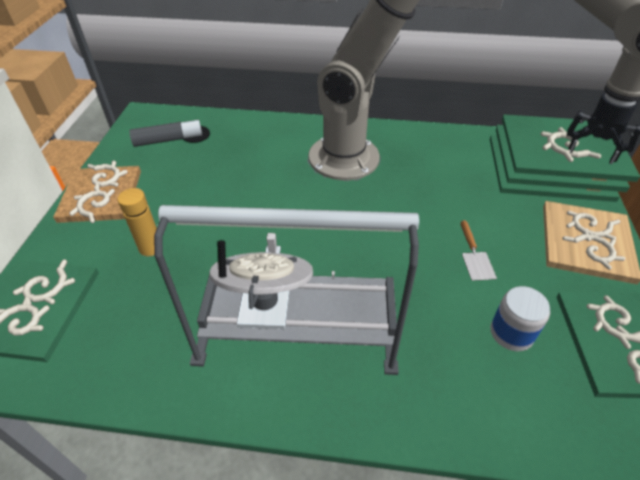

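View pics/top0.png

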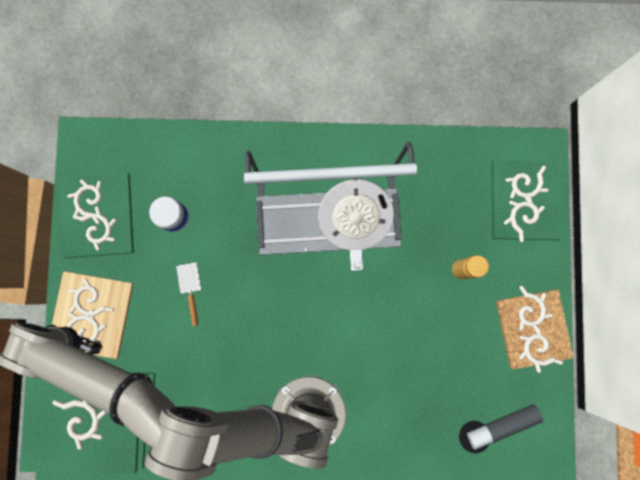

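The side view (from opposite the robot) shows the grip at (222,258), the post at (271,240) and the lamp from (165,215) to (415,220). The top view shows the hub at about (355,217), the grip at (383,201) and the post at (356,260). Next I fit the stand pose from lamp and post depth, and the wheel angle from the grip.

```bash
cat > h.py <<'E'
from bench import r
import numpy as np, cv2
from scipy.spatial.transform import Rotation as R
def cam(n):
    m=r.camera_model(n)
    if n=="wrist":
        o=r.get_obs(); T=np.eye(4); T[:3,:3]=R.from_rotvec(o['orientation']).as_matrix(); T[:3,3]=o['tcp_pos']; m['E']=T@m['hand_eye']
    else: m['E']=m['extrinsics']
    return m
def cloud(n):
    m=cam(n); im,d=r.grab_frame(n); v,u=np.mgrid[:480,:640]
    P=np.stack([(u-m['cx'])/m['fx']*d,(v-m['cy'])/m['fy']*d,d],-1)@m['E'][:3,:3].T+m['E'][:3,3]
    return m,im,d,P
def proj(m,p):
    q=np.linalg.inv(m['E'])@np.append(p,1); return np.array([m['fx']*q[0]/q[2]+m['cx'],m['fy']*q[1]/q[2]+m['cy']])
def stand(S,p):  # S=(x,y,yaw)
    c,s=np.cos(S[2]),np.sin(S[2]); return np.array([S[0]+c*p[0]-s*p[1],S[1]+s*p[0]+c*p[1],p[2]])
A=np.array([-.5,0,np.sqrt(.75)]);U=np.array([np.sqrt(.75),0,.5]);Y=np.array([0,1.,0])
def wheelpt(S,th,rad,h,c=0.): return stand(S,np.array([-.007,-.08+c,.142])+rad*(np.cos(th)*U+np.sin(th)*Y)+h*A)
E
python3 - <<'E'
from h import *
from scipy.optimize import least_squares
print(np.round(r.camera_model("wrist")['hand_eye'],3).tolist())
for n in ["top","side"]:
    m,im,d,P=cloud(n)
    k=(d>0)&(P[...,2]>.392)&(P[...,2]<.41)&(abs(P[...,1]+.06)<.26)&(P[...,0]>.6)&(P[...,0]<.8)
    q=P[k]; a=np.polyfit(q[:,1],q[:,0],1); print(n,"lamp",k.sum(),a,q[:,1].min(),q[:,1].max(),np.median(q[:,2]))
    k=(d>0)&(P[...,2]>.09)&(P[...,2]<.106)&(abs(P[...,1]+.145)<.03)&(abs(P[...,0]-.475)<.03)
    q=P[k];print("post",k.sum(),q.mean(0),q.min(0),q.max(0))
    k=(d>0)&(P[...,2]>.22)&(P[...,2]<.30)&(im.max(-1)<70)&(abs(P[...,1]+.18)<.08)&(abs(P[...,0]-.63)<.06)
    q=P[k];print("grip",k.sum(),np.median(q,0),q.min(0),q.max(0))
# joint fit: marks + lamp line in both views
obs=[]
ms={n:cam(n) for n in("top","side")}
pts={"post_top":lambda s:stand(s,[-.15,-.08,.097]),"wheel_hub":lambda s:wheelpt(s,0,0,0),"stand":lambda s:stand(s,[0,0,0]),"crank_grip":lambda s:wheelpt(s,s[3],.095,.058)}
for n in ms:
    for t in pts:
        l=r.mark_of(n,t)
        if l: obs.append((n,t,np.array(l[0]['uv'])))
f=lambda s:np.concatenate([proj(ms[n],pts[t](s))-uv for n,t,uv in obs])
o=least_squares(f,[.62,-.06,.05,-1],loss="soft_l1")
print(o.x); 
for (n,t,_),e in zip(obs,f(o.x).reshape(-1,2)): print(n,t,e.round(1))
E
```

```text
[[-0.001, -0.948, -0.318, 0.081], [1.0, -0.001, -0.001, -0.0], [0.0, -0.318, 0.948, -0.125], [0.0, 0.0, 0.0, 1.0]]
top lamp 1676 [-0.07624435  0.69163092] -0.2667299190041778 0.17959417551920215 0.3977904435053815
post 38 [ 0.47624654 -0.14018295  0.09732608] [ 0.4657863  -0.14951673  0.09133077] [ 0.48495187 -0.13019926  0.10409119]
grip 30 [ 0.64223578 -0.20245858  0.23790482] [ 0.63040967 -0.20841876  0.22003245] [ 0.65796884 -0.19598377  0.24750567]
side lamp 3062 [-0.07879644  0.69373929] -0.2701502943348578 0.17818555750596815 0.3982890072525702
post 59 [ 0.47460038 -0.14347578  0.09678033] [ 0.46154119 -0.15401023  0.09011392] [ 0.48516641 -0.13379944  0.10186745]
grip 99 [ 0.64336063 -0.20330262  0.23253895] [ 0.63404975 -0.21219458  0.22004442] [ 0.65441098 -0.19749134  0.24579079]
[ 0.62412871 -0.05234851  0.06329876 -0.92853992]
top post_top [ 0.3 -0.2]
top wheel_hub [-0.3 -0.4]
top crank_grip [-0.4  0.4]
side post_top [-1.   1.5]
side wheel_hub [-2.  -2.9]
side stand [0.6 3.6]
side crank_grip [ 1.1 -1.5]
```

```bash
cat >> h.py <<'E'
S=np.array([.620,-.0505,.0775])
yw=R.from_euler('z',S[2])
RT=yw*R.from_matrix(np.stack([-U,Y,-A],1))      # tilted tool
RV=yw*R.from_matrix(np.array([[-1,0,0],[0,1,0],[0,0,-1.]]))  # vertical tool
def to(p,Rt,p0=None,R0=None):
    o=r.get_obs(); p0=o['tcp_pos'] if p0 is None else p0; R0=R.from_rotvec(o['orientation']) if R0 is None else R0
    return (R0.inv().apply(p-p0)/.25).round(4).tolist(),((R0.inv()*Rt).as_rotvec()/(np.pi/2)).round(4).tolist()
E
python3 - <<'E'
from h import *
from scipy.optimize import minimize_scalar
for n in("top","side"):
    m=cam(n); r.grab_frame(n); uv=np.array(r.mark_of(n,"crank_grip")[0]['uv'])
    f=lambda t:np.linalg.norm(proj(m,wheelpt(S,t,.095,.058))-uv)
    o=minimize_scalar(f,bounds=(-1.7,0),method="bounded");print(n,o.x,o.fun)
    g={"top":[.6422,-.2025,.2379],"side":[.6434,-.2033,.2325]}[n]
    q=yw.inv().apply(np.array(g)-wheelpt(S,0,0,0)); print("cloud",q@U,q@Y,q@A,np.arctan2(q@Y,q@U))
G=wheelpt(S,-.93,.095,.058);pre=wheelpt(S,-.93,.095,.058+.12);print(G,pre)
p0=R0=None
for p,Rt in [([.38,.48,.33],RV),([.50,.28,.36],RT),([.54,.06,.38],RT),(pre,RT)]:
    p=np.array(p);print(to(p,Rt,p0,R0));p0,R0=p,Rt
E
```

```text
top -0.9508809040716723 2.6035556463111087
cloud 0.06298866339412838 -0.07326253165447408 0.07436925986407546 -0.8606596162161532
side -0.9560536801099021 3.4796699350224625
cloud 0.06127113465973498 -0.0741530372878138 0.06912549263397047 -0.8802354354875024
[ 0.64523548 -0.20516435  0.22062659] [ 0.58541558 -0.20980969  0.32454964]
([-0.7233, -0.3604, -0.3188], [-0.0, -0.0, -0.2848])
([-0.4166, -0.8348, -0.12], [0.0, -0.3333, 0.0])
([-0.1191, -0.8897, -0.0236], [0.0, 0.0, 0.0])
([0.0264, -1.0901, 0.2409], [0.0, 0.0, 0.0])
```

Call:
{"api": "servo_tool", "payload": {"commands": [[[-0.723,-0.36,-0.319],[0,0,-0.285]],[[-0.723,-0.36,-0.319],[0,0,-0.285]],[[-0.723,-0.36,-0.319],[0,0,-0.285]],[[-0.723,-0.36,-0.319],[0,0,-0.285]],[[-0.723,-0.36,-0.319],[0,0,-0.285]],[[-0.723,-0.36,-0.319],[0,0,-0.285]]], "claw": 0, "squeeze": 25}}

```text
clock: 2.2
tcp_pos: [0.3832, 0.478, 0.3317]
orientation: [-0.112, 3.137, 0.002]
contact_force: [-0.4, 0.4, 0.6]
grip_width: 0.0856
gripper_force: 0.0
```

Call:
{"api": "servo_tool", "payload": {"commands": [[[-0.417,-0.835,-0.12],[0,-0.333,0]],[[-0.417,-0.835,-0.12],[0,-0.333,0]],[[-0.417,-0.835,-0.12],[0,-0.333,0]],[[-0.417,-0.835,-0.12],[0,-0.333,0]],[[-0.417,-0.835,-0.12],[0,-0.333,0]],[[-0.417,-0.835,-0.12],[0,-0.333,0]],[[-0.417,-0.835,-0.12],[0,-0.333,0]]]}}

```text
clock: 2.9
tcp_pos: [0.4993, 0.2815, 0.3598]
orientation: [-0.103, 2.617, 0.029]
contact_force: [-0.0, -0.2, 0.4]
grip_width: 0.0854
gripper_force: 0.0
```

Call:
{"api": "servo_tool", "payload": {"commands": [[[-0.12,-0.89,-0.024],[0,0,0]],[[-0.12,-0.89,-0.024],[0,0,0]],[[-0.12,-0.89,-0.024],[0,0,0]],[[-0.12,-0.89,-0.024],[0,0,0]],[[-0.12,-0.89,-0.024],[0,0,0]],[[-0.12,-0.89,-0.024],[0,0,0]]]}}

```text
clock: 3.5
tcp_pos: [0.5409, 0.0585, 0.3806]
orientation: [-0.098, 2.617, 0.027]
contact_force: [0.2, -0.6, -0.1]
grip_width: 0.0859
gripper_force: 0.0
```

Call:
{"api": "servo_tool", "payload": {"commands": [[[0.02,-1.0,0.12],[0,0,0]],[[0.02,-1.0,0.12],[0,0,0]],[[0.02,-1.0,0.12],[0,0,0]],[[0.02,-1.0,0.12],[0,0,0]],[[0.02,-1.0,0.12],[0,0,0]],[[0.02,-1.0,0.12],[0,0,0]],[[0.02,-1.0,0.12],[0,0,0]]]}}

```text
clock: 4.2
tcp_pos: [0.5716, -0.1884, 0.3514]
orientation: [-0.102, 2.618, 0.024]
contact_force: [-0.1, 0.8, -0.8]
grip_width: 0.0857
gripper_force: 0.0
```

```bash
python3 - <<'E'
from h import *
from scipy.optimize import minimize_scalar
m,im,d,P=cloud("wrist"); print(r.get_obs()['tcp_pos'])
for t,p in [("crank_grip",wheelpt(S,-.93,.095,.058)),("wheel_hub",wheelpt(S,0,0,0)),("post_top",stand(S,[-.15,-.08,.097]))]:
    print(t,proj(m,p).round(1),[(np.round(x['uv'],1),round(x['confidence'],2)) for x in r.mark_of("wrist",t)[:2]])
W=yw.inv().apply(P.reshape(-1,3)-wheelpt(S,0,0,0)); w=np.stack([W@U,W@Y,W@A],-1); ok=(d.ravel()>0)
# black pixels above face
k=ok&(im.max(-1).ravel()<70)&(w[:,2]>.03)&(w[:,2]<.085)&(np.hypot(w[:,0],w[:,1])<.14)&(np.hypot(w[:,0],w[:,1])>.06)
q=w[k];print(k.sum(),q.mean(0),q.min(0),q.max(0))
t=q[q[:,2]>.074];print("top",len(t),t.mean(0),t.min(0),t.max(0),np.median(t[:,2]) if len(t) else 0)
k=ok&(abs(w[:,2])<.015)&(np.hypot(w[:,0],w[:,1])>.085)&(np.hypot(w[:,0],w[:,1])<.11)
print("face h",np.median(w[k,2]),k.sum())
for p,c in [(wheelpt(S,-.93,.095,.058),(0,0,255)),(wheelpt(S,0,0,0),(255,0,0))]: 
    u=proj(m,p);cv2.circle(im,(int(u[0]),int(u[1])),4,c,1)
for a in np.arange(0,6.28,.1):
    u=proj(m,wheelpt(S,a,.115,0));cv2.circle(im,(int(u[0]),int(u[1])),1,(255,0,0),-1)
cv2.imwrite("pics/w1.png",im[:,:,::-1])
E
```

```text
[ 0.57146449 -0.18654769  0.35109273]
crank_grip [287.4 221.5] [(array([285.7, 220.2]), 0.77)]
wheel_hub [382.5 136.7] [(array([381.1, 131.5]), 0.65), (array([383.3, 133. ]), 0.49)]
post_top [403.2 -99.1] []
754 [ 0.05147208 -0.07570234  0.07144258] [ 0.04617519 -0.08427957  0.03004887] [ 0.06294741 -0.06834238  0.08465824]
top 476 [ 0.05356362 -0.0764034   0.08172938] [ 0.0462351  -0.08427957  0.07444386] [ 0.06294741 -0.06846183  0.08465824] 0.08213567055576003
face h 0.002779996742671667 21571
```

View pics/w1.png

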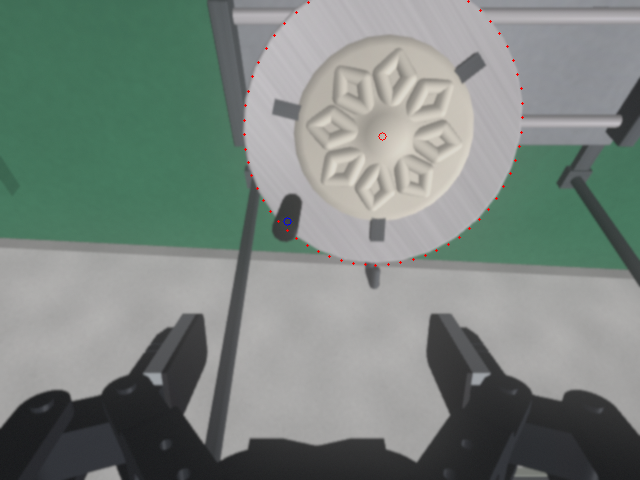

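The wrist view shows the grip at (288,218) and the pointer at (373,278). The predicted rim fits to about 1 px, and the angle is about -0.955. Next: approach along the wheel's axis.

```bash
python3 - <<'E'
from h import *
for h in (.178,.060): print(to(wheelpt(S,-.955,.095,h),RT))
E
```

```text
([0.0188, -0.1084, 0.1171], [0.0017, -0.001, 0.0025])
([0.018, -0.1096, 0.5891], [0.0017, -0.001, 0.0025])
```

Call:
{"api": "servo_tool", "payload": {"commands": [[[0.018,-0.109,0.1],[0.002,-0.001,0.0025]],[[0.018,-0.109,0.1],[0.002,-0.001,0.0025]],[[0.018,-0.109,0.18],[0.002,-0.001,0.0025]],[[0.018,-0.109,0.26],[0.002,-0.001,0.0025]],[[0.018,-0.109,0.34],[0.002,-0.001,0.0025]],[[0.018,-0.109,0.42],[0.002,-0.001,0.0025]],[[0.018,-0.109,0.5],[0.002,-0.001,0.0025]],[[0.018,-0.109,0.55],[0.002,-0.001,0.0025]],[[0.018,-0.109,0.589],[0.002,-0.001,0.0025]],[[0.018,-0.109,0.589],[0.002,-0.001,0.0025]]]}}

```text
clock: 5.4
tcp_pos: [0.6424, -0.2078, 0.2207]
orientation: [-0.099, 2.617, 0.027]
contact_force: [0.3, -0.6, 0.0]
grip_width: 0.0852
gripper_force: 0.0
```

Call:
{"api": "servo_tool", "payload": {"commands": [[[0,0,0],[0,0,0]],[[0,0,0],[0,0,0]],[[0,0,0],[0,0,0]],[[0,0,0],[0,0,0]],[[0,0,0],[0,0,0]],[[0,0,0],[0,0,0]],[[0,0,0],[0,0,0]],[[0,0,0],[0,0,0]]], "claw": 0.6, "squeeze": 20}}

```text
clock: 6.2
tcp_pos: [0.642, -0.2101, 0.2219]
orientation: [-0.096, 2.615, 0.025]
contact_force: [-0.7, 0.3, 0.3]
grip_width: 0.034
gripper_force: 0.0
```

```bash
python3 - <<'E'
from h import *
m,im,d,P=cloud("wrist"); o=r.get_obs();q=yw.inv().apply(o['tcp_pos']-wheelpt(S,0,0,0));print(q@U,q@Y,q@A,o['grip_width'],o['contact_force'])
cv2.imwrite("pics/w2.png",im[:,:,::-1])
E
```

```text
0.054269693439062114 -0.08079964688704942 0.06088449329058739 0.03432617583862511 [-0.85243327 -0.7948307  -0.45591278]
```

View pics/w2.png

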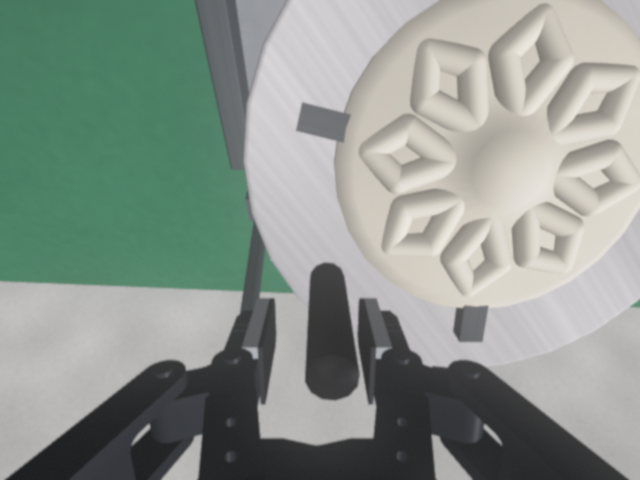

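The grip stands between the fingers, mid at about x=328 against a gap mid of 317, so it is a few mm towards +y. I shift by 2 mm and close.

Call:
{"api": "servo_tool", "payload": {"commands": [[[0,0.008,0],[0,0,0]],[[0,0.008,0],[0,0,0]],[[0,0.008,0],[0,0,0]],[[0,0.008,0],[0,0,0]],[[0,0.008,0],[0,0,0]],[[0,0.008,0],[0,0,0]],[[0,0.008,0],[0,0,0]]], "claw": 1, "squeeze": 20}}

```text
clock: 6.95
tcp_pos: [0.6416, -0.2069, 0.2217]
orientation: [-0.097, 2.616, 0.028]
contact_force: [-5.0, 3.8, 4.0]
grip_width: 0.0173
gripper_force: 20.5
```

```bash
python3 - <<'E'
from h import *
Q=[]
for i in range(4):
    m,im,d,P=cloud("wrist"); o=r.get_obs();q=yw.inv().apply(o['tcp_pos']-wheelpt(S,0,0,0));q=np.array([q@U,q@Y,q@A]);Q.append(q);print(q,o['grip_width'],o['gripper_force'],o['contact_force'])
q=np.mean(Q,0);print(q,np.hypot(*q[:2]),np.arctan2(q[1],q[0]),to(wheelpt(S,0,0,0),RT)[1])
# hub from rim / rosette in wrist cloud: face-plane points of rosette, white-ish, compare to grip
m["E"]
W=yw.inv().apply(P.reshape(-1,3)-wheelpt(S,0,0,0)); w=np.stack([W@U,W@Y,W@A],-1)
E
```

```text
[ 0.05406795 -0.07765886  0.06088444] 0.017518630776279208 20.46223796904087 [-4.07821033  3.56895458  3.18098446]
[ 0.05405474 -0.07764424  0.06087863] 0.017331854632884874 20.462173372507095 [-4.41514587  4.03406266  4.29748827]
[ 0.05407704 -0.07770529  0.06090428] 0.017266431030688072 20.462224557995796 [-4.89989046  3.60020221  3.8223196 ]
[ 0.05402118 -0.07768428  0.06087763] 0.017041679375146564 20.462405383586884 [-3.60156175  3.69367544  4.5832234 ]
[ 0.05405523 -0.07767317  0.06088624] 0.09463133150752924 -0.9628059300419666 [-0.0004, 0.0003, -0.0021]
```

```bash
cat > arc.py <<'E'
import sys,numpy as np
a,b,n=float(sys.argv[1]),float(sys.argv[2]),int(sys.argv[3])
t=np.arange(1,n+1)/n; s=.6*t+.4*(3*t*t-2*t**3)
th=a+(b-a)*s
print([[[round(float(-.38*(np.cos(x)-np.cos(a))),3),round(float(.38*(np.sin(x)-np.sin(a))),3),0],[0,0,0]] for x in th])
E
python3 arc.py -.96 0 13; python3 arc.py 0 1.571 18
```

```text
[[[-0.016, 0.011, 0], [0, 0, 0]], [[-0.034, 0.027, 0], [0, 0, 0]], [[-0.053, 0.045, 0], [0, 0, 0]], [[-0.074, 0.068, 0], [0, 0, 0]], [[-0.093, 0.093, 0], [0, 0, 0]], [[-0.111, 0.121, 0], [0, 0, 0]], [[-0.127, 0.151, 0], [0, 0, 0]], [[-0.139, 0.182, 0], [0, 0, 0]], [[-0.149, 0.212, 0], [0, 0, 0]], [[-0.156, 0.241, 0], [0, 0, 0]], [[-0.16, 0.268, 0], [0, 0, 0]], [[-0.162, 0.292, 0], [0, 0, 0]], [[-0.162, 0.311, 0], [0, 0, 0]]]
[[[0.001, 0.022, 0], [0, 0, 0]], [[0.003, 0.048, 0], [0, 0, 0]], [[0.008, 0.077, 0], [0, 0, 0]], [[0.016, 0.108, 0], [0, 0, 0]], [[0.027, 0.141, 0], [0, 0, 0]], [[0.042, 0.175, 0], [0, 0, 0]], [[0.062, 0.208, 0], [0, 0, 0]], [[0.085, 0.239, 0], [0, 0, 0]], [[0.111, 0.269, 0], [0, 0, 0]], [[0.141, 0.295, 0], [0, 0, 0]], [[0.173, 0.318, 0], [0, 0, 0]], [[0.206, 0.338, 0], [0, 0, 0]], [[0.239, 0.353, 0], [0, 0, 0]], [[0.272, 0.364, 0], [0, 0, 0]], [[0.303, 0.372, 0], [0, 0, 0]], [[0.332, 0.377, 0], [0, 0, 0]], [[0.358, 0.379, 0], [0, 0, 0]], [[0.38, 0.38, 0], [0, 0, 0]]]
```

Call:
{"api": "servo_tool", "payload": {"commands": [[[-0.016,0.011,0],[0,0,0]],[[-0.034,0.027,0],[0,0,0]],[[-0.053,0.045,0],[0,0,0]],[[-0.074,0.068,0],[0,0,0]],[[-0.093,0.093,0],[0,0,0]],[[-0.111,0.121,0],[0,0,0]],[[-0.127,0.151,0],[0,0,0]],[[-0.139,0.182,0],[0,0,0]],[[-0.149,0.212,0],[0,0,0]],[[-0.156,0.241,0],[0,0,0]],[[-0.16,0.268,0],[0,0,0]],[[-0.162,0.292,0],[0,0,0]],[[-0.162,0.311,0],[0,0,0]],[[-0.162,0.311,0],[0,0,0]]]}}

```text
clock: 8.55
tcp_pos: [0.6691, -0.1284, 0.2411]
orientation: [-0.095, 2.619, 0.025]
contact_force: [-10.2, -0.3, 4.4]
grip_width: 0.0173
gripper_force: 20.8
```

```bash
cat > chk.py <<'E'
from h import *
m,im,d,P=cloud("wrist"); o=r.get_obs();q=yw.inv().apply(o['tcp_pos']-wheelpt(S,0,0,0));q=np.array([q@U,q@Y,q@A])
f=yw.inv().apply(o['contact_force']);print(o['clock'],q.round(4),"rad",np.hypot(*q[:2]).round(4),"ang",np.arctan2(q[1],q[0]).round(3),"F(U,Y,A)",np.round([f@U,f@Y,f@A],1),"w",o['grip_width'].round(4))
print({n:np.round(r.joints if False else o['joints'],2).tolist() for n in ['q']}, to(wheelpt(S,0,0,0),RT)[1])
E
python3 chk.py
python3 - <<'E'
from h import *
m,im,d,P=cloud("wrist");cv2.imwrite("pics/w3.png",im[:,:,::-1])
E
```

```text
Traceback (most recent call last):
  File "chk.py", line 3, in <module>
    f=yw.inv().apply(o['contact_force']);print(o['clock'],q.round(4),"rad",np.hypot(*q[:2]).round(4),"ang",np.arctan2(q[1],q[0]).round(3),"F(U,Y,A)",np.round([f@U,f@Y,f@A],1),"w",o['grip_width'].round(4))
                                                                                                                                                                                   ^^^^^^^^^^^^^^^^^^^^^
AttributeError: 'float' object has no attribute 'round'
```

View pics/w3.png

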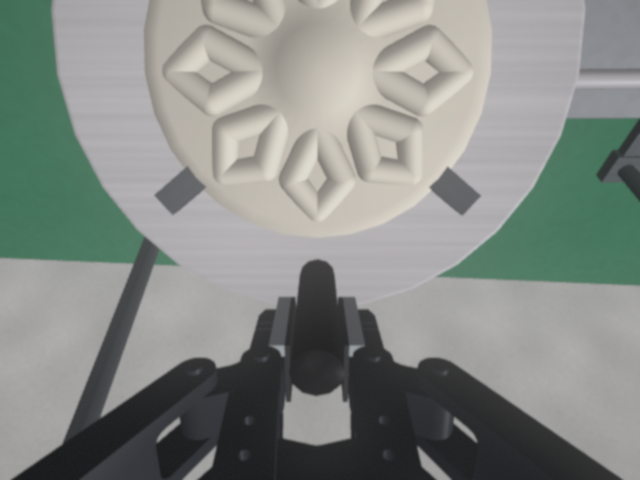

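At the pointer the picture shows the grip held at (317,330), straight below the hub. The radial force is about -6.6 N, so I back off by 1 mm inward and 1 mm axially while I turn on.

Call:
{"api": "servo_tool", "payload": {"commands": [[[0.003,0.022,-0.004],[0,0,0]],[[0.006,0.048,-0.004],[0,0,0]],[[0.012,0.077,-0.004],[0,0,0]],[[0.02,0.108,-0.004],[0,0,0]],[[0.031,0.141,-0.004],[0,0,0]],[[0.046,0.175,-0.004],[0,0,0]],[[0.066,0.208,-0.004],[0,0,0]],[[0.089,0.239,-0.004],[0,0,0]],[[0.115,0.269,-0.004],[0,0,0]],[[0.145,0.295,-0.004],[0,0,0]],[[0.177,0.318,-0.004],[0,0,0]],[[0.21,0.338,-0.004],[0,0,0]],[[0.243,0.353,-0.004],[0,0,0]],[[0.276,0.364,-0.004],[0,0,0]],[[0.307,0.372,-0.004],[0,0,0]],[[0.336,0.377,-0.004],[0,0,0]],[[0.362,0.379,-0.004],[0,0,0]],[[0.384,0.38,-0.004],[0,0,0]]]}}

```text
clock: 10.45
tcp_pos: [0.5822, -0.0382, 0.1957]
orientation: [-0.097, 2.612, 0.024]
contact_force: [13.0, -2.0, -18.9]
grip_width: 0.0171
gripper_force: 20.1
```

```bash
sed -i "s/o\['grip_width'\].round(4)/o['grip_width']/; s/r.joints if False else //" chk.py; python3 chk.py; python3 arc.py 1.571 3.142 18
```

```text
10.5 [-0.      0.0952  0.0613] rad 0.0952 ang 1.571 F(U,Y,A) [ -0.1  -4.1 -21.4] w 0.01741372818703831
{'q': [-0.76, 0.28, 0.86, 2.25, -1.02, 0.31, 2.6]} [-0.0017, 0.0018, -0.002]
[[[0.022, -0.001, 0], [0, 0, 0]], [[0.048, -0.003, 0], [0, 0, 0]], [[0.077, -0.008, 0], [0, 0, 0]], [[0.108, -0.016, 0], [0, 0, 0]], [[0.141, -0.027, 0], [0, 0, 0]], [[0.174, -0.042, 0], [0, 0, 0]], [[0.208, -0.062, 0], [0, 0, 0]], [[0.239, -0.085, 0], [0, 0, 0]], [[0.269, -0.111, 0], [0, 0, 0]], [[0.295, -0.141, 0], [0, 0, 0]], [[0.318, -0.173, 0], [0, 0, 0]], [[0.338, -0.206, 0], [0, 0, 0]], [[0.353, -0.239, 0], [0, 0, 0]], [[0.364, -0.272, 0], [0, 0, 0]], [[0.372, -0.303, 0], [0, 0, 0]], [[0.377, -0.332, 0], [0, 0, 0]], [[0.379, -0.358, 0], [0, 0, 0]], [[0.38, -0.38, 0], [0, 0, 0]]]
```

Joints 4, 6 and 7 are getting near their limits, so for the near side of the wheel I bring the tool more upright. The pads can pivot about the closing axis.

```bash
cat > arc2.py <<'E'
import sys
from h import *
# from current measured pose: arc to th=b, tilt-back phi (deg toward vertical) going p0->p1
a,b,n,p1=float(sys.argv[1]),float(sys.argv[2]),int(sys.argv[3]),float(sys.argv[4])
rad=float(sys.argv[5]) if len(sys.argv)>5 else .0945; dA=float(sys.argv[6]) if len(sys.argv)>6 else 0
o=r.get_obs();q=yw.inv().apply(o['tcp_pos']-wheelpt(S,0,0,0)); R0=R.from_rotvec(o['orientation'])
p0=(RT.inv()*R0).as_rotvec(degrees=True)[1]; q0=np.array([q@U,q@Y,q@A])
t=np.arange(1,n+1)/n; s=.6*t+.4*(3*t*t-2*t**3); out=[]
for k,x in zip(s,a+(b-a)*s):
    w=np.array([rad*np.cos(x),rad*np.sin(x),q0[2]+k*dA]); d=w-q0*[1,1,1]
    D=R.from_euler('y',-p0,degrees=True).apply([-d[0],d[1],-d[2]])/.25
    out.append([[round(float(v),3)+0. for v in D],[0,round(float((p1-p0)*k/90),3)+0.,0]])
print("p0",p0,q0);print(out)
E
python3 arc2.py 1.571 2.356 10 12 .0945 -.001
```

```text
p0 -0.1622591110160776 [-3.73849135e-05  9.51579706e-02  6.13287665e-02]
[[[0.021, -0.003, 0.0], [0, 0.01, 0]], [[0.048, -0.006, 0.001], [0, 0.022, 0]], [[0.078, -0.011, 0.001], [0, 0.036, 0]], [[0.111, -0.019, 0.001], [0, 0.051, 0]], [[0.145, -0.031, 0.002], [0, 0.068, 0]], [[0.177, -0.046, 0.002], [0, 0.084, 0]], [[0.206, -0.064, 0.002], [0, 0.099, 0]], [[0.231, -0.082, 0.003], [0, 0.113, 0]], [[0.252, -0.099, 0.003], [0, 0.126, 0]], [[0.267, -0.113, 0.003], [0, 0.135, 0]]]
```

Call:
{"api": "servo_tool", "payload": {"commands": [[[0.021,-0.003,0.001],[0,0.01,0]],[[0.048,-0.006,0.002],[0,0.022,0]],[[0.078,-0.011,0.003],[0,0.036,0]],[[0.111,-0.019,0.004],[0,0.051,0]],[[0.145,-0.031,0.005],[0,0.068,0]],[[0.177,-0.046,0.005],[0,0.084,0]],[[0.206,-0.064,0.005],[0,0.099,0]],[[0.231,-0.082,0.005],[0,0.113,0]],[[0.252,-0.099,0.005],[0,0.126,0]],[[0.267,-0.113,0.005],[0,0.135,0]]]}}

```text
clock: 11.5
tcp_pos: [0.5254, -0.0702, 0.1604]
orientation: [-0.105, 2.829, 0.02]
contact_force: [-3.9, 4.5, 2.1]
grip_width: 0.0177
gripper_force: 21.8
```

```bash
python3 chk.py;python3 arc2.py 2.356 3.142 10 22
```

```text
11.55 [-0.0683  0.0672  0.0603] rad 0.0958 ang 2.364 F(U,Y,A) [-3.1  3.4  1.2] w 0.017269045205109315
{'q': [-0.78, 0.38, 1.0, 2.24, -0.84, 0.52, 2.49]} [0.0002, -0.136, -0.0025]
p0 12.24372947366686 [-0.06826164  0.06716401  0.06033902]
[[[0.009, -0.017, 0.002], [0, 0.008, 0]], [[0.025, -0.037, 0.005], [0, 0.018, 0]], [[0.043, -0.063, 0.009], [0, 0.029, 0]], [[0.06, -0.092, 0.013], [0, 0.041, 0]], [[0.074, -0.124, 0.016], [0, 0.054, 0]], [[0.086, -0.157, 0.019], [0, 0.067, 0]], [[0.095, -0.19, 0.021], [0, 0.08, 0]], [[0.1, -0.221, 0.022], [0, 0.091, 0]], [[0.102, -0.248, 0.022], [0, 0.101, 0]], [[0.103, -0.269, 0.022], [0, 0.108, 0]]]
```

Call:
{"api": "servo_tool", "payload": {"commands": [[[0.01,-0.017,0.002],[0,0.008,0]],[[0.026,-0.038,0.005],[0,0.018,0]],[[0.044,-0.063,0.009],[0,0.029,0]],[[0.06,-0.092,0.013],[0,0.041,0]],[[0.074,-0.124,0.016],[0,0.054,0]],[[0.086,-0.157,0.019],[0,0.067,0]],[[0.095,-0.19,0.021],[0,0.08,0]],[[0.1,-0.221,0.022],[0,0.091,0]],[[0.102,-0.248,0.022],[0,0.101,0]],[[0.103,-0.269,0.022],[0,0.108,0]]]}}

```text
clock: 12.55
tcp_pos: [0.5058, -0.1396, 0.146]
orientation: [-0.11, 3.002, 0.01]
contact_force: [-6.0, 1.1, -9.0]
grip_width: 0.0174
gripper_force: 21.0
```

```bash
python3 chk.py;python3 arc2.py 3.142 3.927 10 12
```

```text
12.6 [-0.0964 -0.001   0.0604] rad 0.0964 ang -3.131 F(U,Y,A) [-10.5  -0.5  -7.5] w 0.017542047509878086
{'q': [-0.61, 0.49, 1.01, 2.14, -0.74, 0.73, 2.53]} [-0.0008, -0.2457, -0.003]
p0 22.11225127549324 [-0.09643265 -0.00099767  0.06042155]
[[[-0.008, -0.017, -0.003], [0, -0.008, 0]], [[-0.01, -0.044, -0.004], [0, -0.018, 0]], [[-0.015, -0.075, -0.006], [0, -0.03, 0]], [[-0.023, -0.107, -0.009], [0, -0.043, 0]], [[-0.034, -0.141, -0.014], [0, -0.056, 0]], [[-0.048, -0.173, -0.019], [0, -0.07, 0]], [[-0.064, -0.202, -0.026], [0, -0.082, 0]], [[-0.08, -0.227, -0.033], [0, -0.094, 0]], [[-0.096, -0.248, -0.039], [0, -0.104, 0]], [[-0.11, -0.263, -0.045], [0, -0.112, 0]]]
```

The forces show that the true hub lies about 1.5 mm down-slope of my model, so I put that into the arc.

```bash
sed -i 's/w=np.array(\[rad\*np.cos(x),/w=np.array([-.0015+rad*np.cos(x),/' arc2.py; python3 arc2.py 3.15 3.927 10 12 .095 -.0005
```

```text
p0 22.11225127549324 [-0.09643265 -0.00099767  0.06042155]
[[[-0.001, -0.02, 0.0], [0, -0.008, 0]], [[-0.003, -0.047, -0.001], [0, -0.018, 0]], [[-0.008, -0.077, -0.003], [0, -0.03, 0]], [[-0.016, -0.11, -0.006], [0, -0.043, 0]], [[-0.027, -0.143, -0.01], [0, -0.056, 0]], [[-0.042, -0.175, -0.016], [0, -0.07, 0]], [[-0.058, -0.204, -0.022], [0, -0.082, 0]], [[-0.074, -0.229, -0.028], [0, -0.094, 0]], [[-0.09, -0.249, -0.035], [0, -0.104, 0]], [[-0.104, -0.265, -0.04], [0, -0.112, 0]]]
```

Call:
{"api": "servo_tool", "payload": {"commands": [[[-0.001,-0.02,0.0],[0,-0.008,0]],[[-0.003,-0.047,-0.001],[0,-0.018,0]],[[-0.008,-0.077,-0.003],[0,-0.03,0]],[[-0.016,-0.11,-0.006],[0,-0.043,0]],[[-0.027,-0.143,-0.01],[0,-0.056,0]],[[-0.042,-0.175,-0.016],[0,-0.07,0]],[[-0.058,-0.204,-0.022],[0,-0.082,0]],[[-0.074,-0.229,-0.028],[0,-0.094,0]],[[-0.09,-0.249,-0.035],[0,-0.104,0]],[[-0.104,-0.265,-0.04],[0,-0.112,0]]]}}

```text
clock: 13.6
tcp_pos: [0.5371, -0.2062, 0.1613]
orientation: [-0.101, 2.82, 0.013]
contact_force: [-5.5, -3.5, 0.2]
grip_width: 0.0173
gripper_force: 21.6
```

```bash
python3 chk.py;python3 arc2.py 3.927 4.712 10 2 .095
```

```text
13.65 [-0.0654 -0.0694  0.0607] rad 0.0954 ang -2.326 F(U,Y,A) [-5.7 -4.  -5.2] w 0.017085334938204015
{'q': [-0.38, 0.44, 0.88, 2.13, -0.91, 0.62, 2.79]} [-0.0034, -0.1285, -0.0031]
p0 11.565432932627818 [-0.06539992 -0.06942088  0.06068664]
[[[-0.002, -0.006, 0.0], [0, -0.008, 0]], [[-0.023, -0.023, -0.005], [0, -0.017, 0]], [[-0.048, -0.041, -0.01], [0, -0.028, 0]], [[-0.076, -0.058, -0.016], [0, -0.04, 0]], [[-0.108, -0.073, -0.022], [0, -0.053, 0]], [[-0.141, -0.085, -0.029], [0, -0.066, 0]], [[-0.173, -0.094, -0.035], [0, -0.078, 0]], [[-0.203, -0.099, -0.042], [0, -0.089, 0]], [[-0.229, -0.102, -0.047], [0, -0.099, 0]], [[-0.25, -0.102, -0.051], [0, -0.106, 0]]]
```

```bash
cat > arc2.py <<'E'
import sys
from h import *
# arc a->b, n rows; tilt-back to p1 deg, spin about grip axis to s1 deg, axial change dA
a,b,n,p1,s1,dA=[float(v) for v in sys.argv[1:7]]; n=int(n); rad=.095
o=r.get_obs();q=yw.inv().apply(o['tcp_pos']-wheelpt(S,0,0,0)); R0=R.from_rotvec(o['orientation'])
p0,s0,_=(RT.inv()*R0).as_euler('YZX',degrees=True); q0=np.array([q@U,q@Y,q@A])
t=np.arange(1,n+1)/n; s=.6*t+.4*(3*t*t-2*t**3); out=[]
for k,x in zip(s,a+(b-a)*s):
    w=np.array([-.0015+rad*np.cos(x),rad*np.sin(x),q0[2]+k*dA]); d=w-q0
    Rw=RT*R.from_euler('YZ',[p0+k*(p1-p0),s0+k*(s1-s0)],degrees=True)
    D=R0.inv().apply(RT.apply([-d[0],d[1],-d[2]]))/.25; T=(R0.inv()*Rw).as_rotvec(degrees=True)/90
    out.append([[round(float(v),3)+0. for v in D],[round(float(v),3)+0. for v in T]])
print("p0",p0,s0,q0);print(out)
E
python3 arc2.py 3.94 4.22 4 9 -5 0
```

```text
p0 11.56475016085113 0.30656279808559384 [-0.06539992 -0.06942088  0.06068664]
[[[-0.007, -0.01, -0.001], [-0.003, -0.006, -0.013]], [[-0.031, -0.029, -0.006], [-0.003, -0.014, -0.029]], [[-0.055, -0.046, -0.011], [-0.002, -0.023, -0.046]], [[-0.075, -0.057, -0.015], [-0.002, -0.029, -0.059]]]
```

Call:
{"api": "servo_tool", "payload": {"commands": [[[-0.007,-0.01,-0.001],[-0.003,-0.006,-0.013]],[[-0.031,-0.029,-0.006],[-0.003,-0.014,-0.029]],[[-0.055,-0.046,-0.011],[-0.002,-0.023,-0.046]],[[-0.075,-0.057,-0.015],[-0.002,-0.029,-0.059]]]}}

```text
clock: 14.05
tcp_pos: [0.5556, -0.2193, 0.1714]
orientation: [-0.231, 2.765, -0.003]
contact_force: [-4.0, -3.9, -0.7]
grip_width: 0.0169
gripper_force: 22.9
```

```bash
python3 chk.py;python3 arc2.py 4.23 4.9 9 2 -20 0
```

```text
14.1 [-0.0452 -0.0837  0.0606] rad 0.0951 ang -2.065 F(U,Y,A) [-2.  -4.9 -1.2] w 0.017569436898284083
{'q': [-0.29, 0.42, 0.81, 2.1, -0.92, 0.6, 2.9]} [0.0041, -0.0989, 0.057]
p0 8.910760896529043 -5.13913348109867 [-0.04515462 -0.08374946  0.06063464]
[[[-0.015, -0.012, -0.003], [0.0, -0.006, -0.013]], [[-0.039, -0.024, -0.006], [0.001, -0.014, -0.03]], [[-0.066, -0.036, -0.011], [0.003, -0.023, -0.05]], [[-0.097, -0.047, -0.016], [0.005, -0.033, -0.072]], [[-0.13, -0.055, -0.021], [0.007, -0.043, -0.093]], [[-0.162, -0.06, -0.026], [0.009, -0.053, -0.115]], [[-0.192, -0.062, -0.031], [0.012, -0.062, -0.135]], [[-0.218, -0.061, -0.035], [0.014, -0.069, -0.152]], [[-0.238, -0.06, -0.038], [0.016, -0.075, -0.165]]]
```

Call:
{"api": "servo_tool", "payload": {"commands": [[[0,0.003,0],[0,0,0.06]],[[0,0.003,0],[0,0,0.12]],[[0,0.003,0],[0,0,0.12]]]}}

```text
clock: 14.4
tcp_pos: [0.5558, -0.2181, 0.1715]
orientation: [0.035, 2.776, 0.048]
contact_force: [-3.1, -4.4, 1.5]
grip_width: 0.0176
gripper_force: 22.6
```

```bash
python3 chk.py;python3 arc2.py 4.22 4.9 9 2 20 0
```

```text
14.45 [-0.0459 -0.0821  0.0605] rad 0.094 ang -2.081 F(U,Y,A) [-1.5 -4.7  2.3] w 0.01723773984833885
{'q': [-0.33, 0.43, 0.85, 2.1, -0.96, 0.62, 2.74]} [-0.0045, -0.1, -0.0642]
p0 9.00780844068224 5.787335968366951 [-0.04590349 -0.08207671  0.06054811]
[[[-0.018, -0.014, -0.003], [0.0, -0.006, 0.013]], [[-0.043, -0.022, -0.006], [-0.001, -0.014, 0.029]], [[-0.073, -0.029, -0.011], [-0.003, -0.023, 0.048]], [[-0.106, -0.034, -0.016], [-0.005, -0.033, 0.068]], [[-0.14, -0.036, -0.021], [-0.007, -0.044, 0.089]], [[-0.173, -0.034, -0.027], [-0.01, -0.053, 0.11]], [[-0.203, -0.031, -0.032], [-0.012, -0.062, 0.129]], [[-0.229, -0.025, -0.036], [-0.015, -0.07, 0.145]], [[-0.249, -0.02, -0.039], [-0.017, -0.076, 0.158]]]
```

Turning the tool positively about the grip lowers q7, so I continue with that and move slightly to -y to relieve the carriage.

Call:
{"api": "servo_tool", "payload": {"commands": [[[-0.018,-0.016,-0.003],[0,-0.006,0.013]],[[-0.043,-0.025,-0.006],[-0.001,-0.014,0.029]],[[-0.073,-0.032,-0.011],[-0.003,-0.023,0.048]],[[-0.106,-0.037,-0.016],[-0.005,-0.033,0.068]],[[-0.14,-0.039,-0.021],[-0.007,-0.044,0.089]],[[-0.173,-0.037,-0.027],[-0.01,-0.053,0.11]],[[-0.203,-0.034,-0.032],[-0.012,-0.062,0.129]],[[-0.229,-0.028,-0.036],[-0.015,-0.07,0.145]],[[-0.249,-0.023,-0.039],[-0.017,-0.076,0.158]]]}}

```text
clock: 15.35
tcp_pos: [0.6109, -0.2265, 0.203]
orientation: [0.362, 2.634, 0.14]
contact_force: [0.1, -5.3, -0.2]
grip_width: 0.0178
gripper_force: 22.2
```

```bash
python3 chk.py;python3 arc2.py 4.9 5.6 10 0 22 0
```

```text
15.4 [ 0.0179 -0.0945  0.0607] rad 0.0962 ang -1.384 F(U,Y,A) [ 0.4 -5.4  0.3] w 0.017605537553797505
{'q': [-0.31, 0.44, 0.85, 2.04, -1.1, 0.63, 2.59]} [-0.0043, -0.0203, -0.2234]
p0 1.8306305152757147 20.110250948311478 [ 0.01787037 -0.09454972  0.06068679]
[[[-0.008, 0.012, 0.0], [-0.001, -0.001, 0.001]], [[-0.028, 0.026, -0.001], [-0.002, -0.003, 0.003]], [[-0.049, 0.044, -0.002], [-0.003, -0.005, 0.006]], [[-0.071, 0.065, -0.003], [-0.003, -0.007, 0.008]], [[-0.092, 0.089, -0.004], [-0.004, -0.01, 0.011]], [[-0.111, 0.114, -0.005], [-0.005, -0.012, 0.013]], [[-0.127, 0.14, -0.006], [-0.006, -0.014, 0.015]], [[-0.14, 0.165, -0.006], [-0.007, -0.016, 0.018]], [[-0.15, 0.187, -0.007], [-0.008, -0.018, 0.02]], [[-0.156, 0.205, -0.007], [-0.008, -0.019, 0.021]]]
```

Call:
{"api": "servo_tool", "payload": {"commands": [[[-0.002,-0.008,0],[0,0,0]],[[-0.008,0.004,0],[-0.001,-0.001,0.001]],[[-0.028,0.018,-0.001],[-0.002,-0.003,0.003]],[[-0.049,0.036,-0.002],[-0.003,-0.005,0.006]],[[-0.071,0.057,-0.003],[-0.003,-0.007,0.008]],[[-0.071,0.057,-0.003],[-0.003,-0.007,0.008]]]}}

```text
clock: 16.0
tcp_pos: [0.6294, -0.2164, 0.2141]
orientation: [0.373, 2.621, 0.15]
contact_force: [1.0, -4.5, 4.7]
grip_width: 0.0177
gripper_force: 22.0
```

```bash
python3 chk.py; python3 - <<'E'
from h import *
m,im,d,P=cloud("wrist");W=yw.inv().apply(P.reshape(-1,3)-wheelpt(S,0,0,0)); w=np.stack([W@U,W@Y,W@A],-1).reshape(480,640,3)
cv2.imwrite("pics/w4.png",im[:,:,::-1])
for n in("top","side"):
    m,im,d,P=cloud(n)
    k=(d>0)&(P[...,2]>.09)&(P[...,2]<.106)&(abs(P[...,1]+.145)<.03)&(abs(P[...,0]-.475)<.03)
    q=P[k];print(n,"post",k.sum(),q.mean(0),[ (np.round(x['uv'],1),round(x['confidence'],2)) for x in r.mark_of(n,"post_top")[:1]], proj(m,stand(S,[-.15,-.08,.097])))
E
python3 arc2.py 5.18 5.8 9 0 22 0
```

```text
16.05 [ 0.0391 -0.0862  0.0606] rad 0.0946 ang -1.145 F(U,Y,A) [ 3.6 -2.9  3.5] w 0.017046991130165844
{'q': [-0.34, 0.45, 0.86, 2.01, -1.09, 0.63, 2.53]} [-0.0015, -0.0136, -0.2298]
top post 37 [ 0.47578933 -0.1376782   0.09637855] [(array([356.2, 264.8]), 0.76)] [357.64555144 263.5187813 ]
side post 59 [ 0.47414674 -0.14109573  0.09667629] [(array([270.9, 236.6]), 0.76)] [271.017503   236.91560318]
p0 1.2724448820319247 20.70099723280306 [ 0.03871108 -0.08631292  0.06060995]
[[[-0.02, 0.024, -0.001], [0.001, -0.001, 0.001]], [[-0.035, 0.043, -0.001], [0.0, -0.002, 0.003]], [[-0.051, 0.066, -0.001], [-0.001, -0.004, 0.004]], [[-0.066, 0.093, -0.002], [-0.001, -0.006, 0.006]], [[-0.079, 0.121, -0.002], [-0.002, -0.007, 0.008]], [[-0.089, 0.15, -0.003], [-0.003, -0.009, 0.01]], [[-0.097, 0.177, -0.003], [-0.003, -0.011, 0.012]], [[-0.102, 0.201, -0.003], [-0.004, -0.012, 0.013]], [[-0.105, 0.22, -0.004], [-0.004, -0.013, 0.014]]]
```

The post has shifted about 2.4 mm to +y, still inside the detent. So the true hub in the robot's frame is about 2.4 mm to -y, and I correct the arc's centre.

```bash
sed -i 's/rad\*np.sin(x),q0/-.0028+rad*np.sin(x),q0/' arc2.py; python3 arc2.py 5.14 5.16 2 0 21 0;  python3 arc2.py 5.15 5.8 10 0 22 0
```

```text
p0 1.2724448820319247 20.70099723280306 [ 0.03871108 -0.08631292  0.06060995]
[[[-0.004, -0.009, 0.0], [-0.001, -0.007, 0.002]], [[-0.006, -0.007, 0.0], [-0.004, -0.013, 0.003]]]
p0 1.2724448820319247 20.70099723280306 [ 0.03871108 -0.08631292  0.06060995]
[[[-0.016, 0.003, 0.0], [0.001, -0.001, 0.001]], [[-0.03, 0.021, -0.001], [0.0, -0.002, 0.002]], [[-0.045, 0.041, -0.001], [0.0, -0.004, 0.004]], [[-0.06, 0.065, -0.002], [-0.001, -0.005, 0.005]], [[-0.074, 0.091, -0.002], [-0.002, -0.007, 0.007]], [[-0.086, 0.118, -0.003], [-0.002, -0.008, 0.009]], [[-0.095, 0.145, -0.003], [-0.003, -0.01, 0.011]], [[-0.102, 0.17, -0.003], [-0.003, -0.011, 0.012]], [[-0.106, 0.192, -0.003], [-0.004, -0.012, 0.013]], [[-0.109, 0.209, -0.004], [-0.004, -0.013, 0.014]]]
```

Call:
{"api": "servo_tool", "payload": {"commands": [[[-0.004,-0.009,0],[0,0,0]],[[-0.004,-0.009,0],[0,0,0]],[[-0.016,0.003,0],[0,0,0]],[[-0.03,0.021,-0.001],[0,0,0]],[[-0.045,0.041,-0.001],[0,0,0]],[[-0.06,0.065,-0.002],[0,0,0]],[[-0.06,0.065,-0.002],[0,0,0]]]}}

```text
clock: 17.0
tcp_pos: [0.6458, -0.205, 0.224]
orientation: [0.373, 2.621, 0.15]
contact_force: [2.1, -3.2, 6.6]
grip_width: 0.0175
gripper_force: 22.1
```

```bash
cat > post.py <<'E'
from h import *
for n in("top","side"):
    m,im,d,P=cloud(n)
    k=(d>0)&(P[...,2]>.09)&(P[...,2]<.106)&(abs(P[...,1]+.145)<.03)&(abs(P[...,0]-.475)<.03)
    q=P[k];print(n,"post",k.sum(),q.mean(0))
E
python3 post.py; python3 chk.py; python3 arc2.py 5.37 6.283 14 0 20 0
```

```text
top post 28 [ 0.47774744 -0.13789459  0.09677525]
side post 63 [ 0.47467503 -0.14284169  0.09643458]
17.15 [ 0.0589 -0.0761  0.0606] rad 0.0962 ang -0.912 F(U,Y,A) [ 3.6 -3.3  4.5] w 0.01728045815453775
{'q': [-0.38, 0.46, 0.88, 1.98, -1.07, 0.65, 2.47]} [-0.0013, -0.0136, -0.2298]
p0 1.254907414823806 20.681775089347614 [ 0.05887706 -0.07612014  0.06062955]
[[[-0.003, 0.004, 0.0], [0.001, -0.001, 0.0]], [[-0.012, 0.023, 0.0], [0.001, -0.001, -0.001]], [[-0.022, 0.044, -0.001], [0.0, -0.002, -0.001]], [[-0.031, 0.068, -0.001], [0.0, -0.003, -0.002]], [[-0.039, 0.095, -0.001], [0.0, -0.004, -0.003]], [[-0.045, 0.123, -0.002], [-0.001, -0.005, -0.003]], [[-0.049, 0.153, -0.002], [-0.001, -0.007, -0.004]], [[-0.05, 0.182, -0.002], [-0.002, -0.008, -0.004]], [[-0.05, 0.211, -0.002], [-0.002, -0.009, -0.005]], [[-0.047, 0.239, -0.002], [-0.002, -0.01, -0.006]], [[-0.043, 0.265, -0.002], [-0.003, -0.011, -0.006]], [[-0.037, 0.288, -0.002], [-0.003, -0.012, -0.007]], [[-0.032, 0.307, -0.002], [-0.003, -0.012, -0.007]], [[-0.026, 0.323, -0.002], [-0.004, -0.013, -0.008]]]
```

Call:
{"api": "servo_tool", "payload": {"commands": [[[-0.003,0.004,0],[0,0,0]],[[-0.012,0.023,0],[0,0,0]],[[-0.022,0.044,-0.001],[0,0,0]],[[-0.031,0.068,-0.001],[0,0,0]],[[-0.039,0.095,-0.001],[0,0,0]],[[-0.045,0.123,-0.002],[0,0,0]],[[-0.049,0.153,-0.002],[0,0,0]],[[-0.05,0.182,-0.002],[0,0,0]],[[-0.05,0.211,-0.002],[0,0,0]],[[-0.047,0.239,-0.002],[0,0,0]],[[-0.043,0.265,-0.002],[0,0,0]],[[-0.037,0.288,-0.002],[0,0,0]],[[-0.032,0.31,-0.002],[0,0,0]],[[-0.026,0.325,-0.002],[0,0,0]],[[-0.026,0.325,-0.002],[0,0,0]]]}}

```text
clock: 18.65
tcp_pos: [0.671, -0.1272, 0.2419]
orientation: [0.371, 2.62, 0.154]
contact_force: [1.9, -0.4, 9.9]
grip_width: 0.0174
gripper_force: 22.3
```

```bash
python3 chk.py; python3 post.py; python3 - <<'E'
from h import *
m,im,d,P=cloud("side");cv2.imwrite("pics/s5.png",cv2.resize(im[200:340,180:340,::-1],None,fx=4,fy=4))
for n in("top","side","wrist"):
    m=cam(n);r.grab_frame(n)
    for t in("wheel_hub","crank_grip"): print(n,t,[(np.round(x['uv'],1),round(x['confidence'],2)) for x in r.mark_of(n,t)[:1]],proj(m,wheelpt(S,0,*{"wheel_hub":(0,0),"crank_grip":(.095,.058)}[t])).round(1))
E
```

```text
18.7 [ 0.0949 -0.0005  0.0606] rad 0.0949 ang -0.005 F(U,Y,A) [6.3 0.1 9.8] w 0.017351162620878737
{'q': [-0.57, 0.45, 0.94, 1.97, -0.99, 0.62, 2.28]} [0.0008, -0.013, -0.2291]
top post 0 [nan nan nan]
side post 5 [ 0.47045161 -0.15231142  0.0983847 ]
top wheel_hub [(array([354.8, 214.4]), 0.94)] [355.7 215.6]
top crank_grip [(array([357.8, 195. ]), 0.8)] [357.  192.4]
side wheel_hub [(array([260.8, 270.4]), 0.65)] [261.8 269.5]
side crank_grip [(array([253.2, 258.9]), 0.7)] [253.7 259.1]
wrist wheel_hub [(array([237.9,  89.8]), 0.88)] [244.3  93.1]
wrist crank_grip [(array([314.7, 330.5]), 0.96)] [318.4 334.6]post.py:5: RuntimeWarning: Mean of empty slice.
  q=P[k];print(n,"post",k.sum(),q.mean(0))
  ret = um.true_divide(
```

View pics/s5.png

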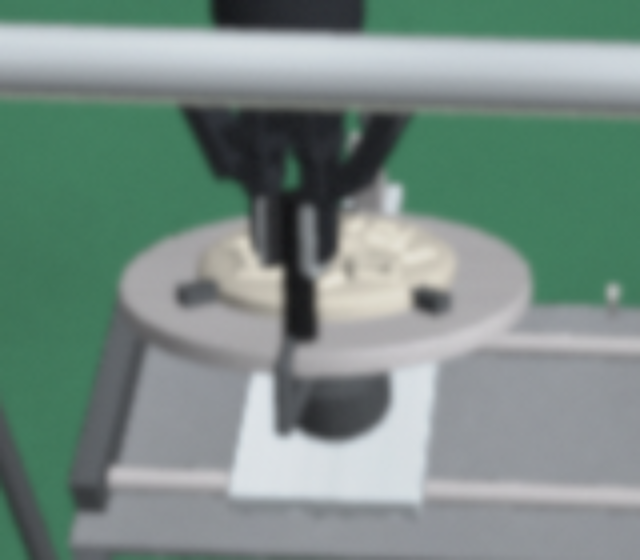

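The crop shows the grip's foot at about (300,335) and the pointer's tip at about (286,348). I check numerically whether perspective explains that gap.

```bash
python3 - <<'E'
from h import *
m=cam("side")
for rad,h,th in [(.095,.003,0),(.122,0,0),(.095,.003,.05),(.095,.003,-.05),(0,0,0)]: print(rad,th,((proj(m,wheelpt(S,th,rad,h))-[180,200])*4).round(0))
m,im,d,P=cloud("wrist"); q=r.get_obs()['tcp_pos']
# rosette/disc fit in wrist view: rim of face plane points -> hub in tool frame
w=yw.inv().apply(P.reshape(-1,3)-wheelpt(S,0,0,0)); w=np.stack([w@U,w@Y,w@A],-1)
g=im.reshape(-1,3).astype(int); h=w[:,2].reshape(480,640)
for lo,hi,nm in[(.012,.04,"rosette")]:
    mask=((h>lo)&(h<hi)&(d>0)&(im.min(-1)>110)).astype(np.uint8); mask=cv2.morphologyEx(mask,cv2.MORPH_OPEN,np.ones((5,5)))
    n,l,s,c=cv2.connectedComponentsWithStats(mask); k=1+np.argmax(s[1:,4]); pts=w[(l==k).ravel()]
    print(nm,len(pts),pts.min(0),pts.max(0))
    # circle from extremes in Y, per U-slices
    e=[((pts[abs(pts[:,0]-u)<.002][:,1].min()+pts[abs(pts[:,0]-u)<.002][:,1].max())/2).round(4) for u in(-.02,0,.02,.04) if (abs(pts[:,0]-u)<.002).any()];print(e)
E
```

```text
0.095 0 [297. 338.]
0.122 0 [287. 364.]
0.095 0.05 [306. 338.]
0.095 -0.05 [288. 337.]
0 0 [327. 278.]
rosette 67455 [-0.05434768 -0.0717201   0.01200346] [0.06687884 0.06911057 0.02729588]
[np.float64(-0.0133), np.float64(-0.0011), np.float64(-0.0013), np.float64(-0.0012)]
```

The wheel is at about 6.29. Release and withdraw along the axis.

Call:
{"api": "servo_tool", "payload": {"commands": [[[0,0,0],[0,0,0]],[[0,0,0],[0,0,0]],[[0,0,0],[0,0,0]],[[0,0,0],[0,0,0]],[[0,0,-0.04],[0,0,0]],[[0,0,-0.12],[0,0,0]],[[0,0,-0.22],[0,0,0]],[[0,0,-0.34],[0,0,0]],[[0,0,-0.46],[0,0,0]],[[0,0,-0.56],[0,0,0]],[[0,0,-0.56],[0,0,0]]], "claw": 0.5}}

```text
clock: 20.45
tcp_pos: [0.6016, -0.135, 0.3647]
orientation: [0.374, 2.622, 0.155]
contact_force: [0.9, 0.4, 0.5]
grip_width: 0.0428
gripper_force: 0.0
```

```bash
python3 chk.py; python3 - <<'E'
from h import *
m,im,d,P=cloud("wrist");cv2.imwrite("pics/w6.png",im[:,:,::-1])
for t in("wheel_hub","crank_grip"): print([(np.round(x['uv'],1),round(x['confidence'],2)) for x in r.mark_of("wrist",t)[:1]],proj(m,wheelpt(S,0,*{"wheel_hub":(0,0),"crank_grip":(.095,.058)}[t])).round(1))
w=yw.inv().apply(P.reshape(-1,3)-wheelpt(S,0,0,0)); w=np.stack([w@U,w@Y,w@A],-1);rr=np.hypot(w[:,0],w[:,1])
k=(d.ravel()>0)&(im.max(-1).ravel()<70)&(w[:,2]>.074)&(w[:,2]<.09)&(rr<.12)&(rr>.07)
print(k.sum(),w[k].mean(0))
A1=wheelpt(S,0,.0,.2); PT=stand(S,[-.15,-.08,.097]);print(PT)
o=r.get_obs();p0=o['tcp_pos'];R0=R.from_rotvec(o['orientation'])
wp=[(PT+[-.005,-.002,.16],RV)]
for p,Rt in wp: print(to(p,Rt,p0,R0));p0,R0=p,Rt
E
python3 post.py
```

```text
20.5 [ 0.0953 -0.0018  0.2006] rad 0.0953 ang -0.019 F(U,Y,A) [ 0.2  0.4 -0.3] w 0.04271140813008873
{'q': [-1.03, 0.17, 1.38, 1.97, -0.54, 0.74, 1.93]} [0.001, -0.015, -0.2299]
[(array([274. ,  99.3]), 0.75)] [277.4 103.7]
[(array([316.5, 226. ]), 0.94)] [319.6 230.7]
125 [ 0.08860523 -0.00090594  0.08047257]
[ 0.47664404 -0.14187324  0.097     ]
([0.6135, -0.2309, 0.119], [0.0593, 0.3124, -0.2246])
top post 0 [nan nan nan]
side post 59 [ 0.47433658 -0.14359949  0.09648533]post.py:5: RuntimeWarning: Mean of empty slice.
  q=P[k];print(n,"post",k.sum(),q.mean(0))
  ret = um.true_divide(
```

View pics/w6.png

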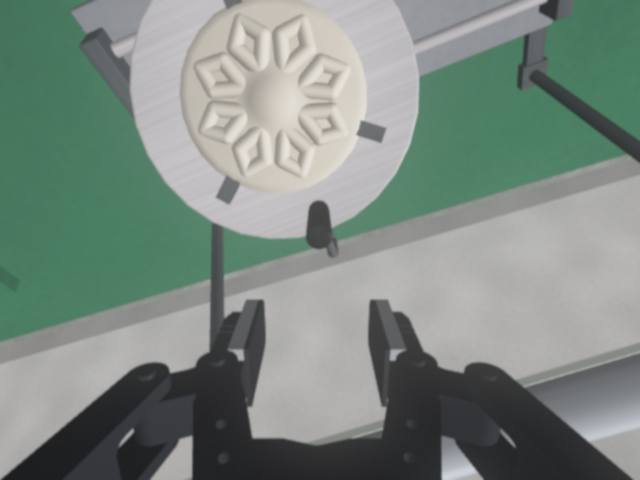

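The grip stands right at the pointer ((318,222) against (333,246)), and the carriage is back in its first detent. Now to the post, with the tool upright.

Call:
{"api": "servo_tool", "payload": {"commands": [[[0.1,-0.04,0.02],[0.015,0.08,-0.056]],[[0.2,-0.08,0.04],[0.03,0.156,-0.112]],[[0.3,-0.115,0.06],[0.03,0.156,-0.112]],[[0.3,-0.115,0.06],[0.03,0.156,-0.112]]]}}

```text
clock: 21.15
tcp_pos: [0.5352, -0.1411, 0.3077]
orientation: [0.152, 2.898, 0.08]
contact_force: [-0.2, 0.3, 0.1]
grip_width: 0.0431
gripper_force: 0.0
```

```bash
python3 - <<'E'
from h import *
o=r.get_obs();print(o['joints'].round(2),o['tcp_pos'])
print(to(stand(S,[-.15,-.08,.257])+[-.004,-.002,0],RV))
E
```

```text
[-0.88  0.24  1.28  1.98 -0.45  0.92  2.08] [ 0.53516653 -0.14107383  0.30767549]
([0.2877, -0.0487, 0.1365], [0.029, 0.1534, -0.1154])
```

Call:
{"api": "servo_tool", "payload": {"commands": [[[0.1,-0.018,0.045],[0.01,0.05,-0.04]],[[0.2,-0.035,0.09],[0.02,0.1,-0.08]],[[0.288,-0.049,0.136],[0.029,0.153,-0.115]],[[0.288,-0.049,0.136],[0.029,0.153,-0.115]],[[0.288,-0.049,0.136],[0.029,0.153,-0.115]]]}}

```text
clock: 21.65
tcp_pos: [0.4771, -0.1433, 0.2601]
orientation: [-0.123, 3.13, -0.002]
contact_force: [-0.2, 0.3, 0.8]
grip_width: 0.0425
gripper_force: 0.0
```

```bash
python3 - <<'E'
from h import *
m,im,d,P=cloud("wrist");o=r.get_obs();print(o['joints'].round(2),o['tcp_pos'])
PT=stand(S,[-.15,-.08,.097])
print([(np.round(x['uv'],1),round(x['confidence'],2)) for x in r.mark_of("wrist","post_top")[:2]],proj(m,PT))
k=(d>0)&(P[...,2]>.09)&(P[...,2]<.106)&(abs(P[...,1]+.145)<.03)&(abs(P[...,0]-.475)<.03)
q=P[k];print(k.sum(),q.mean(0),q.min(0),q.max(0))
print(to(PT+[0,-.001,-.02],RV))
cv2.imwrite("pics/w7.png",im[:,:,::-1])
E
```

```text
[-0.8   0.33  1.21  2.01 -0.36  1.03  2.22] [ 0.47720468 -0.14339135  0.26045761]
[] [319.28650652 218.19843555]
691 [ 0.47163973 -0.1436667   0.09745085] [ 0.461703   -0.15391969  0.09036553] [ 0.48309196 -0.13323712  0.09970941]
([0.0091, 0.003, 0.7343], [-0.0007, 0.0064, 0.0008])
```

View pics/w7.png

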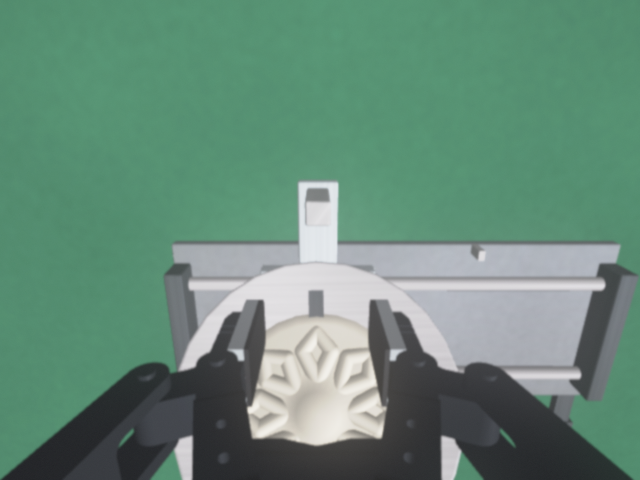

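The post's top is at (318,213), centred between the fingers; the wrist cloud gives x=0.472, y=-0.144, z=0.097. Descend and grip.

Call:
{"api": "servo_tool", "payload": {"commands": [[[0.017,-0.001,0.12],[0,0.006,0]],[[0.017,-0.001,0.24],[0,0.006,0]],[[0.017,-0.001,0.36],[0,0.006,0]],[[0.017,-0.001,0.46],[0,0.006,0]],[[0.017,-0.001,0.54],[0,0.006,0]],[[0.017,-0.001,0.62],[0,0.006,0]],[[0.017,-0.001,0.68],[0,0.006,0]],[[0.017,-0.001,0.734],[0,0.006,0]],[[0.017,-0.001,0.734],[0,0.006,0]]]}}

```text
clock: 22.65
tcp_pos: [0.4733, -0.1435, 0.0758]
orientation: [0.125, -3.137, 0.001]
contact_force: [-0.6, 0.2, -0.3]
grip_width: 0.0425
gripper_force: 0.0
```

Call:
{"api": "servo_tool", "payload": {"commands": [[[0,0,0],[0,0,0]],[[0,0,0],[0,0,0]],[[0,0,0],[0,0,0]],[[0,0,0],[0,0,0]],[[0,0,0],[0,0,0]],[[0,0,0],[0,0,0]]], "claw": 1, "squeeze": 30}}

```text
clock: 23.25
tcp_pos: [0.4739, -0.1434, 0.0772]
orientation: [0.126, -3.139, 0.001]
contact_force: [-1.7, 1.6, 7.5]
grip_width: 0.0199
gripper_force: 30.3
```

```bash
python3 - <<'E'
from h import *
o=r.get_obs();print(o['joints'].round(2),o['tcp_pos'],o['contact_force'],o['grip_width'],o['gripper_force'])
print(to(o['tcp_pos']+yw.apply([0,.16,0]),RV))
E
```

```text
[-0.47  0.59  0.84  2.16 -0.71  0.69  2.5 ] [ 0.47388779 -0.14344601  0.07723329] [-1.74854956  1.55208519  7.51334975] 0.019936760272392596 30.327269732952118
([-0.0018, 0.64, -0.0002], [-0.0002, -0.0003, 0.0018])
```

Call:
{"api": "servo_tool", "payload": {"commands": [[[0,0.012,-0.002],[0,0,0]],[[0,0.036,-0.002],[0,0,0]],[[0,0.07,-0.002],[0,0,0]],[[0,0.11,-0.002],[0,0,0]],[[0,0.15,-0.002],[0,0,0]],[[0,0.19,-0.002],[0,0,0]],[[0,0.23,-0.002],[0,0,0]],[[0,0.27,-0.002],[0,0,0]],[[0,0.31,-0.002],[0,0,0]],[[0,0.35,-0.002],[0,0,0]],[[0,0.39,-0.002],[0,0,0]],[[0,0.43,-0.002],[0,0,0]],[[0,0.47,-0.002],[0,0,0]],[[0,0.51,-0.002],[0,0,0]],[[0,0.55,-0.002],[0,0,0]],[[0,0.585,-0.002],[0,0,0]],[[0,0.61,-0.002],[0,0,0]],[[0,0.63,-0.002],[0,0,0]],[[0,0.64,-0.002],[0,0,0]],[[0,0.64,-0.002],[0,0,0]]]}}

```text
clock: 25.25
tcp_pos: [0.4613, 0.0166, 0.0772]
orientation: [-0.127, 3.139, -0.002]
contact_force: [3.8, -0.3, 5.8]
grip_width: 0.0198
gripper_force: 32.6
```

```bash
python3 - <<'E'
from h import *
o=r.get_obs();print(o['joints'].round(2),o['tcp_pos'],o['contact_force'],o['grip_width'],o['gripper_force'])
print(yw.inv().apply(o['tcp_pos']-[.47389,-.14345,.0772]))
E
```

```text
[-0.86  0.56  0.88  2.23 -0.73  0.66  2.2 ] [0.46127942 0.01662373 0.07722848] [ 3.76956814 -0.2789342   5.77928563] 0.01984044089657436 32.5932115316391
[-1.79428509e-04  1.60569587e-01  2.84791620e-05]
```

Call:
{"api": "servo_tool", "payload": {"commands": [[[0,0,0],[0,0,0]],[[0,0,0],[0,0,0]],[[0,0,0],[0,0,0]],[[0,0,0],[0,0,0]],[[0,0,0],[0,0,0]],[[0,0,-0.08],[0,0,0]],[[0,0,-0.2],[0,0,0]],[[0.04,0,-0.34],[0,0,0]],[[0.08,0,-0.48],[0,0,0]],[[0.1,0,-0.62],[0,0,0]],[[0.1,0,-0.74],[0,0,0]],[[0.1,0,-0.74],[0,0,0]]], "claw": 0.5}}

```text
clock: 26.45
tcp_pos: [0.4375, 0.0154, 0.264]
orientation: [-0.131, 3.137, 0.006]
contact_force: [0.4, -0.4, -0.6]
grip_width: 0.0424
gripper_force: 0.0
```

```bash
python3 - <<'E'
from h import *
for n in("side","top","wrist"):
    m,im,d,P=cloud(n)
    if n=="side": cv2.imwrite("pics/s8.png",im[:,:,::-1])
    if n=="wrist": cv2.imwrite("pics/w8.png",im[:,:,::-1])
    k=(d>0)&(P[...,2]>.09)&(P[...,2]<.106)&(abs(P[...,1]-.015)<.03)&(abs(P[...,0]-.463)<.03)
    q=P[k];print(n,k.sum(),q.mean(0) if k.sum() else 0, "expect",stand(S,[-.15,.08,.097]))
    for t in("wheel_hub","crank_grip"): print(t,[(np.round(x['uv'],1),round(x['confidence'],2)) for x in r.mark_of(n,t)[:1]],proj(m,wheelpt(S,0,*{"wheel_hub":(0,0),"crank_grip":(.095,.058)}[t],c=.16)).round(1))
E
```

```text
side 60 [0.46195723 0.01496164 0.09683003] expect [0.46425645 0.0176465  0.097     ]
wheel_hub [(array([335.3, 271. ]), 0.71)] [333.1 272.1]
crank_grip [(array([333.8, 258.7]), 0.62)] [333.1 261.9]
top 0 0 expect [0.46425645 0.0176465  0.097     ]
wheel_hub [(array([299.2, 220. ]), 0.67)] [303.  218.6]
crank_grip [(array([302.7, 196.3]), 0.66)] [301.4 195.5]
wrist 632 [0.45830752 0.01564707 0.09732586] expect [0.46425645 0.0176465  0.097     ]
wheel_hub [(array([318.6, 438.6]), 0.82)] [319.6 443. ]
crank_grip [] [320.3 642.8]
```

View pics/s8.png

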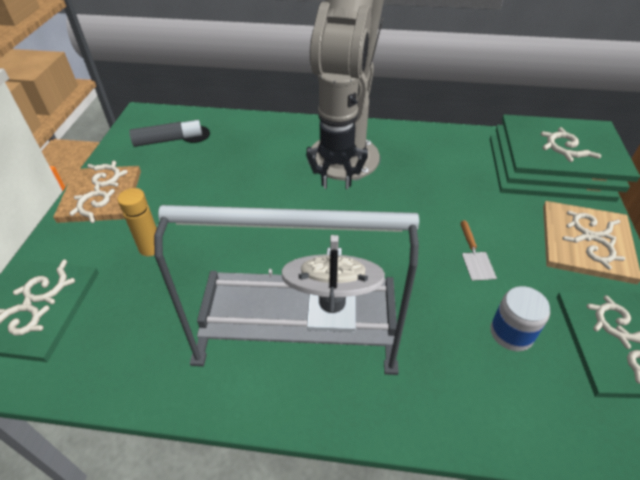

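The side view shows the carriage at the other station, with the grip at the pointer (333,262) and the bystanders where they were. The post travelled about 159–160 mm. Handing in.

```bash
python3 -c "
from bench import r
print(r.hand_in())"
```

```text
the job is handed in; nothing more can be done
None
```

The job is handed in after about 27 s: the wheel was turned past the pointer and on through a full turn to the pointer again (about 6.29 rad). The carriage was then slid about 160 mm into the other station, and everything was released. While I was turning, the carriage was pushed about 2.4 mm but stayed within its detent and returned.

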